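Show the seals left in the pedal-lift box

ROBOT

A 6-joint arm with a two-finger parallel gripper is mounted at the origin on the work surface. World frame = base frame: x ahead of the robot, y to its left, z up, the work surface at z = 0. Lengths are in m, angles in rad, forces in N, time in s.
With the tool pointing down it reaches from about 0.375 to 0.9 m from the base axis. Payload 3.1 kg.
Tool frame: the origin (TCP) lies midway between the tips of the shut fingers; the grasp point (between the pads) lies 19 mm behind it; z points along the fingers, y is the direction in which the jaws open and shut (so a half turn about z gives the same grasp; the last joint's range is limited). The gripper opens to 87 mm and grips with 3 to 60 N. Pads are 19 mm wide; open, the fingers measure 117 mm over their backs; the gripper's body (75 mm by 190 mm) begins 51 mm behind the grasp point.
Start: joints at [-1.357, 0.527, 1.433, -0, 1.181, -0.178], TCP at [0.239, -0.577, 0.223] pointing down, gripper open.
Joint ranges: [-3.08, 3.08], [-0.75, 2.2], [0.22, 2.44], [-1.43, 4.57], [0, 2.65], [-2.85, 2.85]. Speed limits (rad/s): [2.79, 2.79, 3.14, 3.14, 3.14, 3.14].

INTERFACE

Orientations are given as [roll, pitch, yaw] about the fixed x, y, z axes, in that order (R = Rz(yaw) Ry(pitch) Rx(roll)).
In Python, from cell import r gives the robot as it stands. The module is installed in compiled form; this text tells all that it offers.
- The arm moves only by the tool step_arm, never from a script. Its argument "motion" is a list of rows, each a list of 5 numbers: the shift along the tool's x, y, z in units of 0.15 m (1.0 is 0.15 m), then the turn about the tool's z in units of 0.5 rad (1.0 is 0.5 rad), then the finger opening in mm, from 0 to 87. In form: [[tx, ty, tz, roll, jaw], ...]. A call has 1 to 20 rows; each row is the pose to reach, as a shift and turn from the pose measured when the call began, along the tool's axes at that moment; what a row does not reach only later rows make up. A row lasts 1/10 s, in which the tool goes at most 50 mm and 8.59 degrees, less where a joint would pass 70% of its speed; a pose out of reach is approached as far as the arm can. A call with a number of a shift or a turn outside -1 to 1 is refused whole. A call with a gripper value outside its range is refused whole. The fingers move at their own pace and stop on an object; "newtons" is the grip in N (left out, the last holds). Time passes only in rows, so rows that repeat a pose let the fingers close. It gives the time, the measured TCP pose, the force and the opening at its end, in the units of the state.
- r.state(): the state, without advancing time (a new reading comes with each control period).
- r.snapshot(name): name is "side" or "top" or "wrist"; returns a dict with "color" (400x640x3 uint8, red, green, blue), "mtx" (3x3 intrinsics, pixels), "origin" and "orientation" of the camera in the world. Camera axes: x right, y down, z forward; pixel columns grow to the right and rows downward; lengths in m; the calibration is good to about 2 mm. A picture is of the moment at which its call begins. There is no depth.
- r.finish_job(): hands the job in, once; it reports no verdict.
The state is a dict: "time_s": time; "joint_pos": joint angles; "joint_vel": joint speeds; "joint_efforts": joint torques, N m; "tool_pos": TCP position; "eef_rot": TCP orientation; "ft_force": force on the tool from outside, world axes, zero at the start; "moment": the same for the moment, N m; "finger_gap": finger opening in m.
Only numpy, scipy, OpenCV 4.12 (cv2) and the standard library are available. Lean on these libraries where they do the work, as an engineer would, in place of code of your own. Each camera call takes 0.05 s, during which the arm holds its last target.

TASK

Show the overhead camera what is left in the wider of the two pedal-lift boxes on the weighbridge desk: press its pedal down until the lid stands wide open and hold it there for a good two seconds. Then ease the pedal back up slowly, so that the lid comes down under control instead of banging shut, and leave both boxes shut. The narrow box must stay shut throughout.

Things in the scene. Friction and masses are not known exactly. Their poses are not given: they have to be found in the camera images.
- wide_box: The box to open: grey painted steel, 150 mm deep (x), 200 mm wide (y), 117 mm high with its bare steel lid, fixed to the desk. Its neighbour is alike but only 110 mm wide. Origin at the centre of its underside; -x points out of the front, where the pedal is. The lid is hinged along the top of the opposite (+x) side and swings up, away from the pedal.
- wide_pedal: Its grey pedal plate with black ribs, 40 (x) by 50 mm (y), on a lever out of the middle of the front. Origin: centre of the top face, 205 mm before the box's origin, 82 mm above the desk at rest (outer edge 10 degrees high). Full travel: 43 mm down to a firm stop, with under 5 mm sideways (slope then reversed). Sprung: about 7 N starts it, 9 to 12 N holds it at the bottom.
- wide_lid (a joint): Angle of the wide box's lid, rad: 0 shut, 1.26 with the pedal fully down; wide open means above 0.8. Linked to the pedal both ways, 0.029 rad per mm of plate travel (36 mm down gives 1.05). A pedal let go snaps up and the lid bangs; the lid falling slower than 3.5 rad/s (plate rising slower than 120 mm/s at every instant) counts as eased.
- narrow_lid (a joint): Opening angle of the lid of the narrow neighbour box (150 mm deep, 110 mm wide, 110 mm high, with the same kind of pedal and lid), rad: 0 shut. To be left shut.

How it is judged:
On the way, in this order (a step that is already met when the one before it is completed fails the run):
1. the wide box's lid is held wide open (above 0.8 rad) for 1.5 s by pressing its pedal (value of joint wide_lid above 0.8 rad and contact force between anything else and wide_pedal above 1 N), for 1.5 s.
2. the wide box's lid is shut again (value of joint wide_lid below 0.08 rad), for 0.2 s.
At the end, for the whole second after the job is handed in: Both lids are shut (each within 0.08 rad, about 5 degrees) after the wide box has been shown open (value of joint each of wide_lid, narrow_lid below 0.08 rad); the robot touches nothing.
It fails at once if the wide box's lid falls shut faster than 3.5 rad/s (pedal let go instead of eased up) (velocity of joint wide_lid below -3.5 rad/s).
It fails at once if the narrow box's lid is opened (above 0.2 rad) (value of joint narrow_lid above 0.2 rad).
It also fails if it takes over 40 s, if anything falls off the work surface, if the arm or the gripper's body presses on something with over 40 N, if the wrist force passes 120 N, or if a joint passes its speed limit or range.

## Working session

There is one attempt and no reset: what is moved stays moved. The work goes in short steps, Python scripts to look and compute and a tool call to move; the robot and the scene stay as the last step left them, time stands still between calls to the robot, and variables do not carry over. Pictures are saved under pics/ and viewed, and the job is handed in when it is done.

Besides the shell and the picture viewer there is one more tool, called after ">>>" as name([rows], argument=value, ...), one row to a line, values as JSON. step_arm: Moves the arm, as the interface text tells. Shifts and turns lie within -1 to 1; 1 stands for 0.15 m of shift or 0.5 rad of turn. Its arguments: {"type":"object","properties":{"motion":{"type":"array","items":{"type":"array","items":{"type":"number"}}},"newtons":{"type":"number"}},"required":["motion"]}

```bash
mkdir -p pics; cat > h.py <<'E'
import numpy as np,cv2
from cell import r
def snap(n,f):
    s=r.snapshot(n); cv2.imwrite('pics/'+f,s['color'][:,:,::-1]); return s
def ray(s,u,v):
    d=np.linalg.inv(s['mtx'])@[u,v,1]; R=np.array(s['orientation'])
    return np.array(s['origin']),R@d
def onz(s,u,v,z):
    o,d=ray(s,u,v); return o+d*(z-o[2])/d[2]
E
python3 - <<'E'
from h import *
import pickle
for n in('top','side','wrist'):
    s=snap(n,n+'0.png'); pickle.dump(s,open(n+'0.pkl','wb')); print(n,s['origin'],s['orientation'],s['mtx'])
print(r.state())
E
```

```text
top [ 0.41589013 -0.02270146  1.14060763] [-2.9786469  -0.01347299 -1.58831967] [[397.36912473   0.         323.42094231]
 [  0.         397.36912473 198.88375751]
 [  0.           0.           1.        ]]
side [0.50592877 0.94809095 1.19629511] [-2.39661085  0.0062777  -3.06901491] [[520.79459163   0.         318.08537622]
 [  0.         520.79459163 196.57998836]
 [  0.           0.           1.        ]]
wrist [ 0.31487446 -0.54752606  0.38471955] [ 2.84580664e+00  2.46746492e-03 -1.17794504e+00] [[349.65357282   0.         319.62354127]
 [  0.         349.65357282 200.28779949]
 [  0.           0.           1.        ]]
{'time_s': 0.15, 'joint_pos': array([-1.35654921e+00,  5.28285960e-01,  1.43358077e+00,  8.60300094e-06,
        1.18138303e+00, -1.78473935e-01]), 'joint_vel': array([-0.00074794, -0.00288083, -0.00354058,  0.00139356, -0.00076892,
       -0.00112695]), 'joint_efforts': array([-8.47196225e-05, -4.40429127e+01, -1.76843923e+01,  6.32818812e-02,
        5.52217732e-02, -9.69520647e-05]), 'tool_pos': array([ 0.23911712, -0.57686205,  0.2217846 ]), 'eef_rot': array([-3.13996328e+00, -3.02010392e-04,  3.92717530e-01]), 'ft_force': array([ 0.22455385, -0.51552616,  1.08595137]), 'moment': array([ 0.03910376,  0.06739809, -0.01603508]), 'finger_gap': 0.08690784854888688}
```

View pics/top0.png

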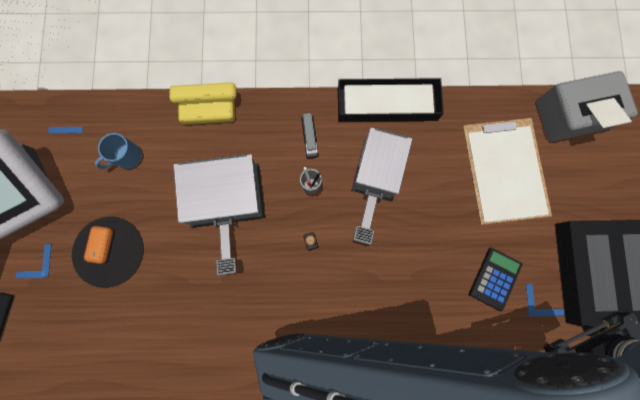

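View pics/side0.png

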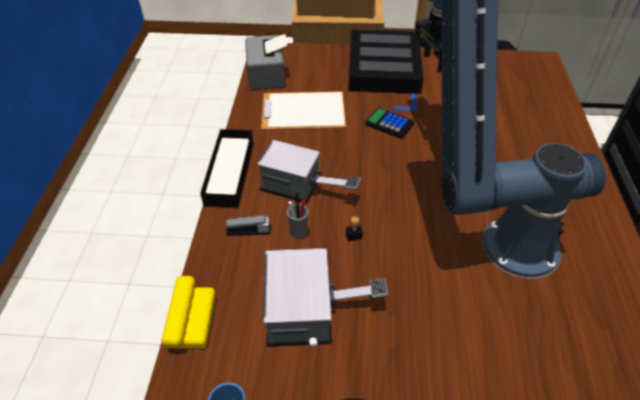

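The top view shows the wide box at about (218,190) with its pedal at about (226,267). The narrow box's pedal is at about (364,236), well clear. In the side view the wide pedal is at about (378,289).

```bash
sed -i "s/R=np.array(s\['orientation'\])/R=Rot.from_euler('xyz',s['orientation']).as_matrix()/; 1a from scipy.spatial.transform import Rotation as Rot" h.py
python3 - <<'E'
from h import *
import pickle
t=pickle.load(open('top0.pkl','rb'));s=pickle.load(open('side0.pkl','rb'))
a=cv2.resize(t['color'][140:290,160:280,::-1],None,fx=5,fy=4*1,interpolation=cv2.INTER_CUBIC)
a=cv2.resize(t['color'][145:285,165:275,::-1],None,fx=4,fy=4,interpolation=cv2.INTER_CUBIC);cv2.imwrite('pics/tz.png',a)
a=cv2.resize(s['color'][240:350,255:395,::-1],None,fx=5,fy=5,interpolation=cv2.INTER_CUBIC);cv2.imwrite('pics/sz.png',a)
E
```

```text
(no output)
```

View pics/tz.png

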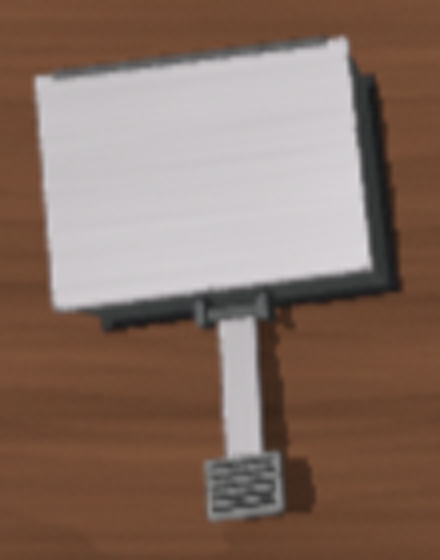

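View pics/sz.png

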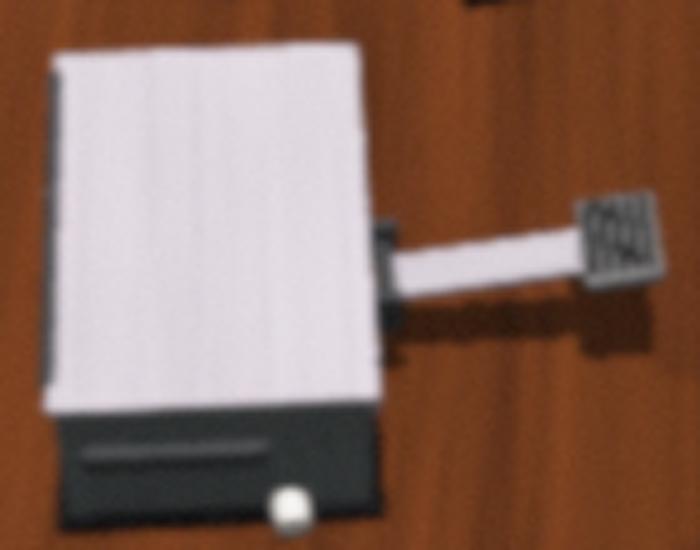

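Crops: the plate centre is at (226,266) in the top view and about (378.5,287) in the side view. The lid corners are clear in the top view.

```bash
python3 - <<'E'
from h import *
import pickle
t=pickle.load(open('top0.pkl','rb'));s=pickle.load(open('side0.pkl','rb'))
P=lambda x,y:(165+x/4-.375,145+y/4-.375); Q=lambda x,y:(255+x/5-.4,240+y/5-.4)
print('plate top@.082',onz(t,*P(245,486),.082),'side',onz(s,*Q(619,238),.082))
o1,d1=ray(t,*P(245,486));o2,d2=ray(s,*Q(619,238))
k=np.linalg.lstsq(np.c_[d1,-d2],o2-o1,rcond=None)[0];print('tri',o1+k[0]*d1,o2+k[1]*d2)
c=[onz(t,*P(*p),.117) for p in[(37,76),(345,38),(374,270),(55,308)]]
for a,b in zip(c,c[1:]+c[:1]): e=b-a;print(a,np.linalg.norm(e),np.degrees(np.arctan2(e[1],e[0])))
m=sum(c)/4;f=onz(t,*P(245,486),.082);e=f-m;print(m,np.hypot(*e[:2]),np.degrees(np.arctan2(e[1],e[0])))
for z in(.09,):
  print([onz(t,*P(*p),.082) for p in[(206,461),(278,453),(284,511),(210,521)]])
n=onz(t,364-.0,236,.08);print('narrow',n)
w=m[:2]; print('lidcentre reach',np.hypot(*f[:2]))
E
```

```text
plate top@.082 [0.4151757  0.21852481 0.082     ] side [0.41420632 0.22163961 0.082     ]
tri [0.41517338 0.21930617 0.07857105] [0.41392631 0.21942189 0.07859826]
[0.68412062 0.35305571 0.117     ] 0.20343720104885413 -83.48498457120479
[0.70720334 0.15093227 0.117     ] 0.15681035177254019 -172.4511259113442
[0.55175203 0.13033181 0.117     ] 0.20568666502532562 95.97785398490473
[0.53033099 0.33489999 0.117     ] 0.15485761135549722 6.732919789799859
[0.61835175 0.24230495 0.117     ] 0.20456295245718792 -173.32435849836304
[array([0.43180428, 0.24438402, 0.082     ]), array([0.4361834 , 0.19739079, 0.082     ]), array([0.39861955, 0.19277824, 0.082     ]), array([0.39305877, 0.24077472, 0.082     ])]
narrow [ 0.48800251 -0.14654522  0.08      ]
lidcentre reach 0.46917369059242875
```

The plate centre is at about (0.415, 0.219, 0.08), 205 mm from the lid centre as specified, and the box yaw is about 6.7°. I'll shut the fingers, set the tool yaw to match the box, and travel there high.

>>> step_arm([
  [0.15,-0.15,0,0.1,0],
  [0.3,-0.3,0,0.25,0],
  [0.5,-0.5,0,0.4,0],
  [0.7,-0.7,0,0.55,0],
  [0.85,-0.85,0,0.55,0],
  [1,-1,0,0.55,0],
  [1,-1,0,0.55,0],
  [1,-1,0,0.55,0],
], newtons=20)

```text
time_s: 0.95
tool_pos: [0.3206, -0.3807, 0.2222]
eef_rot: [-3.141, 0.0, 0.119]
ft_force: [1.0, 0.1, -0.3]
finger_gap: 0.0312
```

>>> step_arm([
  [0.15,-0.2,0,0,0],
  [0.3,-0.5,0,0,0],
  [0.5,-0.8,0,0,0],
  [0.7,-1,0,0,0],
  [0.8,-1,0,0,0],
  [0.8,-1,0,0,0],
])

```text
time_s: 1.55
tool_pos: [0.4242, -0.2189, 0.2226]
eef_rot: [3.14, -0.002, 0.122]
ft_force: [-0.4, -0.5, 0.2]
finger_gap: 0.0004
```

>>> step_arm([
  [0.05,-0.2,0,0,0],
  [0.1,-0.5,0,0,0],
  [0.2,-0.8,0,0,0],
  [0.2,-1,0,0,0],
  [0.2,-1,0,0,0],
])

```text
time_s: 2.05
tool_pos: [0.4345, -0.0652, 0.2221]
eef_rot: [3.141, 0.0, 0.124]
ft_force: [-0.6, -0.5, -0.3]
finger_gap: 0.0009
```

>>> step_arm([
  [0,-0.2,0,0,0],
  [0,-0.5,0,0,0],
  [0,-0.8,0,0,0],
  [0,-1,0,0,0],
  [0,-1,0,0,0],
])

```text
time_s: 2.55
tool_pos: [0.4162, 0.0841, 0.2219]
eef_rot: [3.141, 0.0, 0.126]
ft_force: [0.5, -0.9, 0.0]
finger_gap: 0.0006
```

>>> step_arm([
  [0,-0.2,0,0,0],
  [0.05,-0.5,0.1,0.02,0],
  [0.1,-0.75,0.3,0.02,0],
  [0.11,-0.89,0.5,0.02,0],
  [0.11,-0.89,0.6,0.02,0],
  [0.11,-0.89,0.6,0.02,0],
  [0.11,-0.89,0.6,0.02,0],
])

```text
time_s: 3.25
tool_pos: [0.4175, 0.2168, 0.1318]
eef_rot: [3.14, -0.0, 0.113]
ft_force: [0.0, -1.0, -0.2]
finger_gap: 0.0007
```

```bash
python3 - <<'E'
from h import *
s=snap('side','s1.png');cv2.imwrite('pics/s1z.png',cv2.resize(s['color'][200:350,255:455,::-1],None,fx=4,fy=4,interpolation=cv2.INTER_CUBIC))
snap('wrist','w1.png');print(r.state()['tool_pos'],r.state()['ft_force'])
E
```

```text
[0.41758633 0.21730857 0.13267243] [ 1.1593215  -0.20846437  0.20642315]
```

View pics/s1z.png

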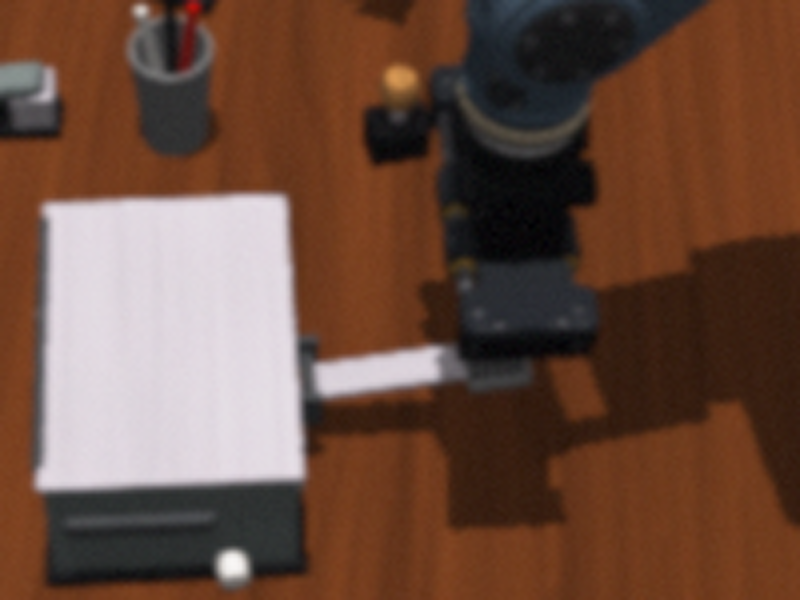

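View pics/w1.png

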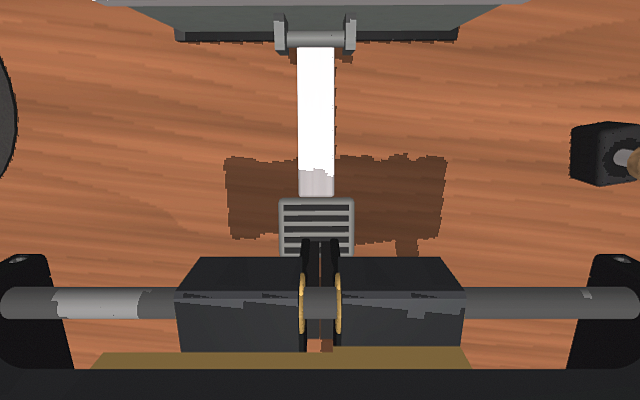

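The wrist view shows the shut fingers at column 320 above the plate, which is centred at about column 316. Alignment is good, so I press, slowly near contact.

>>> step_arm([
  [-0.01,-0.01,0.08,0,0],
  [-0.02,-0.01,0.16,0,0],
  [-0.02,-0.01,0.22,0,0],
  [-0.02,-0.01,0.27,0,0],
  [-0.02,-0.01,0.3,0,0],
  [-0.02,-0.01,0.33,0,0],
  [-0.02,-0.01,0.36,0,0],
  [-0.02,-0.01,0.39,0,0],
  [-0.02,-0.01,0.42,0,0],
  [-0.02,-0.01,0.42,0,0],
])

```text
time_s: 4.35
tool_pos: [0.4125, 0.218, 0.0696]
eef_rot: [3.14, 0.002, 0.114]
ft_force: [-2.7, -0.4, 7.0]
finger_gap: -0.0
```

```bash
python3 - <<'E'
from h import *
snap('wrist','w2.png');s=snap('side','s2.png');print(r.state()['tool_pos'],r.state()['ft_force'])
E
```

```text
[0.41257048 0.21800871 0.06982854] [-2.80781153 -0.48788337  6.18941352]
```

View pics/w2.png

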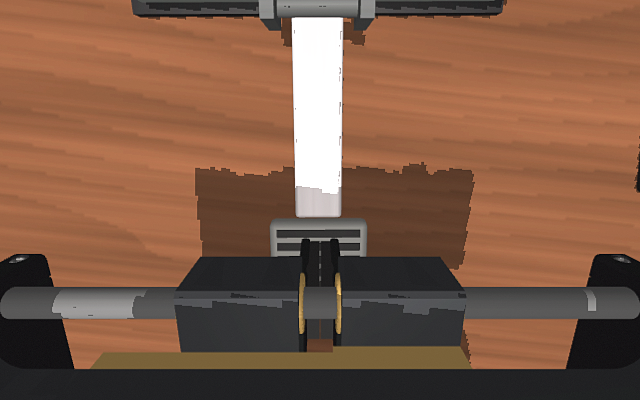

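View pics/s2.png

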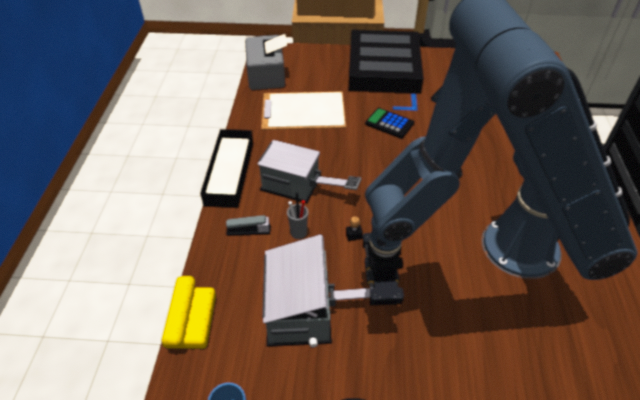

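The wide lid has begun lifting in the side view at about (297,270), with the pedal pressed and the narrow box shut. I'll continue down.

>>> step_arm([
  [0,0,0.03,0,0],
  [0,0,0.06,0,0],
  [0,0,0.09,0,0],
  [0,0,0.12,0,0],
  [0,0,0.15,0,0],
  [0,0,0.17,0,0],
  [0,0,0.17,0,0],
])

```text
time_s: 5.15
tool_pos: [0.4121, 0.2179, 0.0446]
eef_rot: [3.14, 0.003, 0.114]
ft_force: [-2.0, -1.5, 6.7]
finger_gap: 0.0007
```

```bash
python3 - <<'E'
from h import *
snap('top','t3.png');s=snap('side','s3.png');print(r.state()['tool_pos'],r.state()['ft_force'])
E
```

```text
[0.4121023  0.21796359 0.04481816] [-0.64609853 -0.06683648  6.85748893]
```

View pics/s3.png

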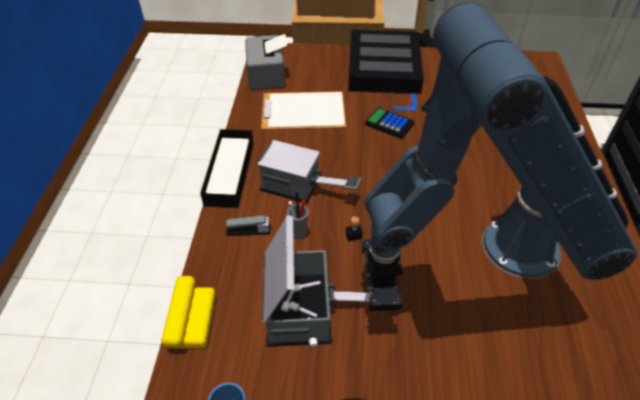

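View pics/t3.png

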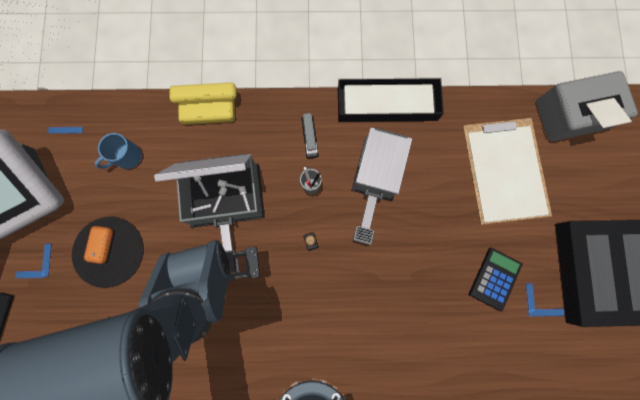

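The lid stands nearly upright (side view about (282,270)) and the contents are visible to the overhead camera at about (222,195). Holding it there.

>>> step_arm([
  [0,0,0.01,0,0],
  [0,0,0.01,0,0],
  [0,0,0.01,0,0],
  [0,0,0.01,0,0],
  [0,0,0.01,0,0],
  [0,0,0.01,0,0],
  [0,0,0.01,0,0],
  [0,0,0.01,0,0],
  [0,0,0.01,0,0],
  [0,0,0.01,0,0],
  [0,0,0.01,0,0],
  [0,0,0.01,0,0],
  [0,0,0.01,0,0],
  [0,0,0.01,0,0],
  [0,0,0.01,0,0],
  [0,0,0.01,0,0],
  [0,0,0.01,0,0],
  [0,0,0.01,0,0],
  [0,0,0.01,0,0],
  [0,0,0.01,0,0],
])

```text
time_s: 7.25
tool_pos: [0.4122, 0.218, 0.044]
eef_rot: [3.14, 0.002, 0.114]
ft_force: [-1.3, -0.4, 6.6]
finger_gap: 0.0
```

>>> step_arm([
  [0,0,0,0,0],
  [0,0,0,0,0],
  [0,0,0,0,0],
  [0,0,0,0,0],
  [0,0,0,0,0],
  [0,0,0,0,0],
  [0,0,0,0,0],
  [0,0,0,0,0],
])

```text
time_s: 8.05
tool_pos: [0.4121, 0.2179, 0.0447]
eef_rot: [3.14, 0.002, 0.115]
ft_force: [-1.3, -1.3, 7.1]
finger_gap: 0.0005
```

```bash
python3 - <<'E'
from h import *
s=snap('side','s4.png');cv2.imwrite('pics/s4z.png',s['color'][120:370,200:450,::-1]);print(r.state()['tool_pos'],r.state()['ft_force'])
E
```

```text
[0.41212747 0.21795175 0.0447272 ] [-1.72428462 -1.31894247  7.8458852 ]
```

View pics/s4z.png

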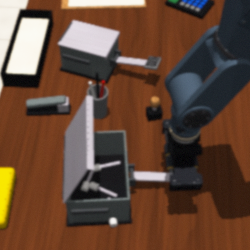

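The lid has been held open for over 2.5 s. Now easing up at about 22 mm/s.

>>> step_arm([
  [0,0,-0.015,0,0],
  [0,0,-0.03,0,0],
  [0,0,-0.045,0,0],
  [0,0,-0.06,0,0],
  [0,0,-0.075,0,0],
  [0,0,-0.09,0,0],
  [0,0,-0.105,0,0],
  [0,0,-0.12,0,0],
  [0,0,-0.135,0,0],
  [0,0,-0.15,0,0],
  [0,0,-0.165,0,0],
  [0,0,-0.18,0,0],
  [0,0,-0.195,0,0],
  [0,0,-0.21,0,0],
  [0,0,-0.225,0,0],
  [0,0,-0.24,0,0],
  [0,0,-0.255,0,0],
  [0,0,-0.27,0,0],
  [0,0,-0.285,0,0],
  [0,0,-0.3,0,0],
])

```text
time_s: 10.1
tool_pos: [0.4116, 0.218, 0.0897]
eef_rot: [3.14, 0.003, 0.115]
ft_force: [-0.2, 0.7, -0.1]
finger_gap: 0.0006
```

>>> step_arm([
  [0,0,-0.015,0,0],
  [0,0,-0.03,0,0],
  [0,0,-0.05,0,0],
  [0,0,-0.08,0,0],
  [0,0,-0.15,0,0],
  [0,0,-0.25,0,0],
  [0,0,-0.4,0,0],
  [0,0,-0.5,0,0],
  [0,0,-0.5,0,0],
  [0,0,-0.5,0,0],
  [0,0,-0.5,0,0],
])

```text
time_s: 11.2
tool_pos: [0.4112, 0.218, 0.1642]
eef_rot: [3.139, 0.004, 0.115]
ft_force: [-0.1, 0.4, 0.4]
finger_gap: 0.0008
```

```bash
python3 - <<'E'
from h import *
s=snap('side','s5.png');t=snap('top','t5.png');print(r.state()['tool_pos'],r.state()['ft_force'])
E
```

```text
[0.41120508 0.21797561 0.16390385] [-0.82081058  0.13585718  0.07103093]
```

View pics/s5.png

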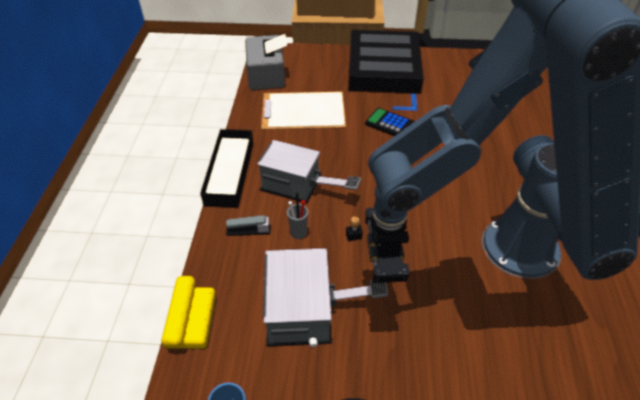

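View pics/t5.png

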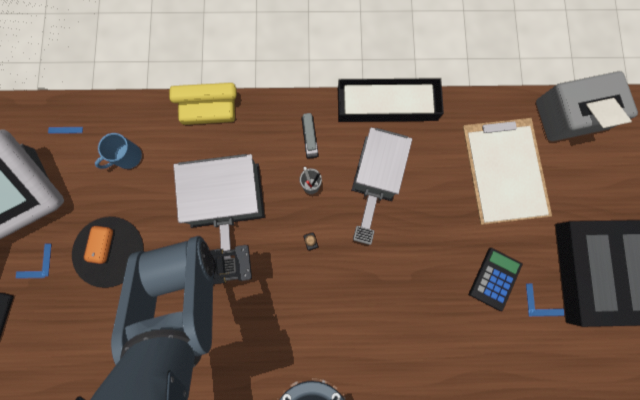

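Both lids look shut, with the wide lid at the same pixels as at the start. The gripper is clear, 80 mm above the pedal.

```bash
python3 -c "
from cell import r
print(r.finish_job())"
```

```text
the job is handed in; nothing more can be done
None
```

The wide box was shown open, eased shut and handed in at about 11 s of the 40 s limit. The hand-in gave no verdict.

- **Opening:** I pressed the wide box's pedal with the shut fingertips, about 37 mm down. By the pedal link that puts the lid at about 1.05 rad. I held it there for about 3 s with 7–8 N on the tool, and the top picture shows the contents.
- **Closing:** I raised the pedal at about 22 mm/s, against the 120 mm/s limit, then lifted the fingers about 80 mm clear.
- **Last checks:** The side and top pictures show both lids shut, and the wide lid is at the same pixels as at the start. The narrow box stayed shut in every picture, and the tool force was back to about zero.
- **Not confirmed directly:** Lid angle and lid speed are not reported, so both are worked out from the tool's motion and the pictures.
- **Small disagreements:** Triangulation put the pedal plate 3 mm lower than the stated 82 mm. The holding force was 7–8 N where 9–12 N is given for the bottom, which I did not press to.

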